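Free the bicycle light from its spring-bar bracket

ROBOT

A 7-joint arm with a two-finger parallel gripper is mounted at the origin on the work surface. World frame = base frame: x ahead of the robot, y to its left, z up, the work surface at z = 0. Lengths are in m, angles in degrees, forces in N, time in s.
With the tool pointing down it reaches from about 0.4 to 0.85 m from the base axis. Payload 4.5 kg.
Tool frame: the origin (TCP) lies midway between the tips of the shut fingers; the grasp point (between the pads) lies 19 mm behind it (manip.pinch_z is the distance from the TCP to the grasp point, in m); z points along the fingers, y is the direction in which the jaws open and shut (so a half turn about z gives the same grasp; the last joint's range is limited). The gripper opens to 85 mm and grips with 20 to 120 N. Pads are 22 mm wide; open, the fingers measure 114 mm over their backs; the gripper's body (76 mm by 85 mm) begins 54 mm behind the grasp point. The pads swing forward as they close: fully open they stand 13 mm farther back than shut.
Start: joints at [-74.095, 39.483, -11.15, 89.685, 9.013, 51.709, -12.324], TCP at [0.151, 0.607, 0.21] pointing down, gripper open.
Joint ranges: [-172.22, 172.22], [-26.19, 119.32], [-84.43, 86.54], [7.71, 146.69], [-57.33, 237.33], [2.42, 119.75], [-152.13, 152.13]. Speed limits (degrees/s): [147.25, 147.25, 180, 180, 180, 180, 180].

INTERFACE

Orientations are given as a 3x3 rotation matrix whose columns are the frame's x, y, z axes.
In Python, from station import manip gives the robot as it stands.
- The arm moves only by the tool apply_moves, never from a script. Its argument "deltas" is a list of rows, each an object with "travel": the shift along the tool's x, y, z normalised to -1 to 1, where 1 is 30 mm, a list of three; "rot": the turn, a rotation vector about the tool's x, y, z normalised to -1 to 1, where 1 is 8 degrees, a list of three; "gripper": the opening, from -1 (shut) to 1 (fully open), so that 0 is half open. A call has 1 to 12 rows; each row shifts and turns the commanded pose from where the row before left it, along the tool's axes as they then stand; what a row does not reach is not made up. A row lasts 1/8 s, in which the tool goes at most 62.5 mm and 10.7 degrees, less where a joint would pass 70% of its speed; a pose out of reach is approached as far as the arm can. A call with a number of a shift or a turn outside -1 to 1 is refused whole. A call with a gripper value outside its range is refused whole. The fingers move at their own pace and stop on an object; the grip force is fixed at half the most. Time passes only in rows, so rows that do not move let the fingers close. It gives the time, the measured TCP pose, the force and the opening at its end, in the units of the state.
- manip.get_obs(): the state, without advancing time (a new reading comes with each control period).
- manip.get_image(name): name is "scene" or "top" or "wrist"; returns (picture, depth): 384x512x3 uint8, blue, green, red; 384x512 float32, m along the optical axis (not along the pixel's ray), 0 where there is no reading.
- manip.camera_info(name): a dict with "fx", "fy", "cx", "cy" (pixels), "k1" (the pictures are not rectified: a ray, as slopes to the right and down, at radius r is drawn at 1 + k1 r^2 times it, then the intrinsics apply), "pose" (4x4, takes a point from camera to world coordinates). Camera axes: x right, y down, z forward; pixel columns grow to the right and rows downward; lengths in m; the calibration is good to about 2 mm. A picture is of the moment at which its call begins: read the wrist's pose just before it. camera_info takes no time and is no camera call; for the wrist camera it gives the pose at the moment of the call.
- manip.close_job(): hands the job in, once; it reports no verdict.
The state is a dict: "time_s": time; "q": joint angles; "joint_vel": joint speeds; "tau": joint torques, N m; "position": TCP position; "tcp_rot": TCP orientation; "wrist_force": force on the tool from outside, world axes, zero at the start; "wrist_torque": the same for the moment, N m; "finger_gap": finger opening in m.
Only numpy, scipy, OpenCV 4.12 (cv2) and the standard library are available. Lean on these libraries where they do the work, as an engineer would, in place of code of your own. Each camera call takes 0.05 s, during which the arm holds its last target. There are 200 camera calls.

TASK

Take the forked tool from its stand, straddle the bracket's spring bar with it and push the bar's collar sideways until the bicycle light pops up; use only the tool on the bar, not the fingers. Hang the tool back in its stand, and lift the light out of the bracket and stand it upright on its foot in the empty part of the tray, leaving everything else where it is.

Things in the scene. Friction and masses are not known exactly. Their poses are not given: they have to be found in the camera images.
- bracket: Fixed bicycle-light bracket of black plastic on a wooden plinth 64 x 130 x 15 mm. Origin: bench level, under the centre of the square guide channel holding the light's foot. Channel: floor 30 mm, wall tops 56 mm above the bench, outside 45 x 43 mm. The spring bar runs along +y: 28 mm open gap with the bare shaft (y 21.5 to 49.5 mm), collar, then an aluminium lug (y 68 to 92, top 52 mm).
- shaft_gap (a point): Fixed point on the axis of the bar's shaft, in the middle of the 28 mm gap between channel and collar, 39.5 mm above the bench, 37 mm from the bracket's origin along the bracket's +y; same axes as the bracket.
- spring_bar: Steel bar along the bracket's y: shaft 6 mm, collar 26 mm diameter, 5 mm thick. Origin: collar centre, at rest 52 mm from the bracket's origin along +y, 39.5 mm above the bench. Its tip sits 4.5 mm deep in a slot of the light's foot. Pushing the collar to +y (2 N at first, 5 N at 9 mm, plus up to 2 N friction) frees the light after 3 to 6.5 mm; stop at 12 mm. Springs back.
- fork: Forked tool, 90 g, hanging prongs down in its stand. Origin: between the prong tips; z up along the handle, x across the prongs. Prongs each 9 (x) x 6 (y) x 24 mm, 14 mm apart; blade 32 x 6 mm from 24 to 38 mm; guard plate 44 x 24 mm from 38 to 42 mm; wooden handle 24 (x) x 18 (y) mm from 42 to 94 mm. Alike either way round.
- stand: Fixed wooden stand for the tool, 70 (x) x 50 (y) x 45 mm, with a slot 40 (x) x 14 (y) mm right through it from the top. Origin: centre of the underside. The tool hangs with its guard resting on the top, so its prong tips are 7 mm above the bench, its x along the stand's x.
- light: Bicycle light, 110 g, 60 mm tall. Origin: centre of the underside of its foot, z up. Foot 30 (x) x 28 (y) x 30 mm; above it, from 30 to 60 mm, a plastic head 46 (x) x 34 (y) mm with flat sides and a round lens on the -x face. In the bracket its axes agree with the bracket's; the origin is then about 31 mm above the bench while locked and 46 mm once popped up. Stands by itself on its foot.
- tray: Fixed round aluminium tray, rim 276 mm across and 14 mm high, flat floor 3 mm thick and 250 mm across. Origin: centre of its underside. Two keys, a glass paperweight and a polish case lie in its +x half and near its y ends.
- tray_empty (a point): On the tray floor, in the middle of its empty part, 55 mm from the tray's centre towards the tray's -x; at least 55 mm clear all round.
- key_a: Steel key, 57 mm long, 4 mm thick, lying in the tray. Origin: under the centre of its round bow. Bystander.
- key_b: A like key on the tray's other side. Bystander.
- paperweight: Clear glass paperweight, 64 mm across, 35 mm high, in the tray. Origin: centre of the underside. Bystander.
- polish_case: Closed black plastic polish case, 72 mm across, 24 mm high, in the tray. Origin: centre of the underside. Bystander.
- stretcher: Wooden shoe stretcher with a small turning lever, 232 x 62 x 52 mm, long along its x, lying on the bench. Origin: middle of the underside. Bystander.
- brush: Wooden shoe brush, 130 x 50 x 34 mm, bristles down on the bench, long along its x. Origin: centre of the underside. Bystander.
- glasses_case: Closed black spectacle case, 155 x 58 x 36 mm, on the left of the bench. Origin: centre of the underside. Bystander.
- spray_can: Upright aluminium spray can, 48 mm across, 140 mm high, on the right of the bench. Origin: centre of the underside. Bystander.
- channel (a point): Centre of the channel floor, 30 mm above the bracket's origin, axes as the bracket. A spring plate here (about 3.5 N) presses the light up against the bar's tip: once the tip is drawn back the light pops up 16 mm by itself, and stays up, guided by the channel walls; the released bar then closes below it.
Things that resemble listed ones, but are neither listed nor needed, are in the scene too. What is shaped like the bracket but blue, turquoise or yellow is not meant.

How it is judged:
By the outcome, as a careful person would: the job done as asked, in the order asked, and still so for the second after the job is handed in, with the robot touching nothing.
It also fails if it takes over 67 s, if anything falls off the work surface, if the arm or the gripper's body presses on something with over 40 N, if the wrist force passes 120 N, or if a joint passes its speed limit or range.

## Working session

There is one attempt and no reset: what is moved stays moved. The work goes in short steps, Python scripts to look and compute and a tool call to move; the robot and the scene stay as the last step left them, time stands still between calls to the robot, and variables do not carry over. Pictures are saved under pics/ and viewed, about 8 in all and at most 12, crops included, and the job is handed in when it is done.

Besides the shell and the picture viewer there is one more tool, called after "Call:" as name(argument=value, ...) on one line, values as JSON. apply_moves: Moves the arm, as the interface text tells. Its arguments: {"type":"object","properties":{"deltas":{"type":"array"}},"required":["deltas"]}

```bash
mkdir -p pics; ls; cat > h.py <<'E'
import numpy as np, cv2
from station import manip
def snap(n):
    ci=manip.camera_info(n); im,d=manip.get_image(n); return im,d,ci
def world(d,ci):
    h,w=d.shape; v,u=np.mgrid[:h,:w].astype(np.float32)
    K=np.array([[ci['fx'],0,ci['cx']],[0,ci['fy'],ci['cy']],[0,0,1.]])
    p=cv2.undistortPoints(np.stack([u,v],-1).reshape(-1,1,2),K,np.array([ci['k1'],0,0,0.])).reshape(h,w,2)
    P=np.dstack([p[...,0]*d,p[...,1]*d,d]); T=np.array(ci['pose'])
    W=P@T[:3,:3].T+T[:3,3]; W[d==0]=np.nan; return W
E
python3 - <<'E'
from h import *
for n in ['scene','top']:
    im,d,ci=snap(n); np.savez(f'{n}.npz',im=im,d=d,W=world(d,ci)); 
    cv2.imwrite(f'pics/{n}0.png',cv2.resize(im,(800,600)))
    print(n,ci['k1'],ci['fx'],np.round(ci['pose'],3).tolist())
o=manip.get_obs();print(o['time_s'],o['position'],np.round(o['tcp_rot'],3).tolist(),o['finger_gap'],manip.pinch_z)
E
```

```text
pics
scene -0.058031102985371556 384.6066267154599 [[0.435, 0.761, -0.482, 1.229], [0.9, -0.374, 0.222, -0.247], [-0.012, -0.53, -0.848, 1.161], [0.0, 0.0, 0.0, 1.0]]
top 0.045296004989529084 469.0435947843907 [[-0.07, -0.975, 0.212, 0.309], [-0.998, 0.068, -0.016, 0.028], [0.001, -0.213, -0.977, 1.452], [0.0, 0.0, 0.0, 1.0]]
0.1 [0.15074584 0.60587928 0.20884267] [[-0.97, 0.241, -0.0], [0.241, 0.97, -0.002], [-0.0, -0.002, -1.0]] 0.08551501248630668 0.0187
```

View pics/top0.png

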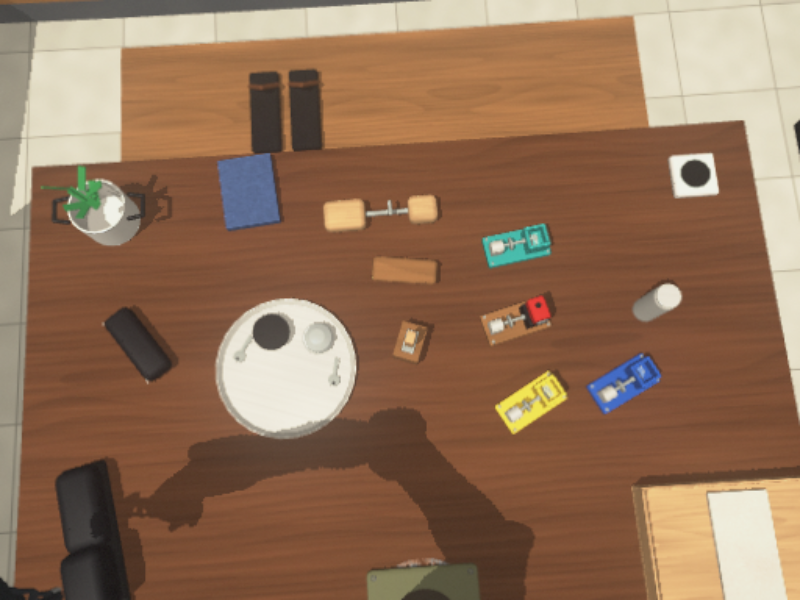

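View pics/scene0.png

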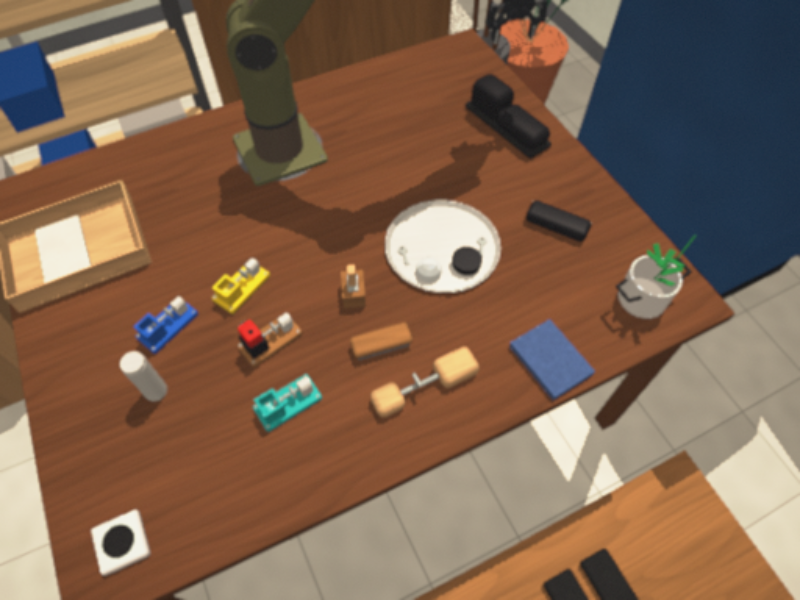

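Candidates in the 800x600 top view: the bracket is the black one on wood holding the red light, at (520,318). Not meant: turquoise (518,245), yellow (530,402) and blue (625,383). The stand with the fork is at (410,342), and the tray at (286,367).

```bash
python3 - <<'E'
from h import *
for n in ['top','scene']:
    z=np.load(n+'.npz'); im,W=z['im'],z['W']; hsv=cv2.cvtColor(im,cv2.COLOR_BGR2HSV)
    k=800/512
    if n=='top': boxes=dict(brk=(478,295,556,348),stand=(385,315,435,368),tray=(205,290,365,445))
    else: boxes=dict(brk=(232,308,305,368),stand=(332,258,372,312),tray=(375,190,510,300))
    for b,(x0,y0,x1,y1) in boxes.items():
        s=np.s_[int(y0/k):int(y1/k),int(x0/k):int(x1/k)]
        w=W[s].reshape(-1,3); h=hsv[s].reshape(-1,3)
        def rep(l,m):
            p=w[m&np.isfinite(w[:,2])]
            if len(p)>3:
                r=cv2.minAreaRect((p[:,:2]*1000).astype(np.float32)); print(n,b,l,len(p),p.mean(0).round(4),[np.round(q,1) for q in r])
        if b=='brk':
            rep('red',(h[:,1]>170)&((h[:,0]<5)|(h[:,0]>174))&(h[:,2]>100)&(w[:,2]>.06))
            rep('plinth',(w[:,2]>.008)&(w[:,2]<.022)); rep('lug',(w[:,2]>.046)&(w[:,2]<.056)&(h[:,1]<70))
        elif b=='stand':
            rep('top',(w[:,2]>.037)&(w[:,2]<.053)); rep('handle',(w[:,2]>.085)); 
        else: rep('rim',(w[:,2]>.009)&(w[:,2]<.018)); rep('all',(w[:,2]>.001)&(w[:,2]<.018))
E
```

```text
top brk red 174 [ 0.5575 -0.2556  0.0894] [array([ 558.8, -257. ]), array([44.1, 33.5]), np.float64(15.0)]
top brk plinth 470 [ 0.5432 -0.2104  0.0153] [array([ 551.8, -228.3]), array([146.8,  95.1]), np.float64(88.0)]
top brk lug 72 [ 0.5448 -0.1977  0.0509] [array([ 547.6, -204.9]), array([41.3, 75.5]), np.float64(9.5)]
top stand top 310 [ 0.5191 -0.0105  0.0459] [array([520.1, -10.8]), array([50. , 70.9]), np.float64(69.0)]
top stand handle 52 [ 0.5193 -0.0107  0.0996] [array([519.8, -11. ]), array([17.5, 23.6]), np.float64(67.0)]
top tray rim 717 [0.4925 0.2348 0.0122] [array([490.3, 238.1]), array([276.4, 297.6]), np.float64(2.0)]
top tray all 5683 [0.488  0.2363 0.005 ] [array([497.7, 243. ]), array([321.9, 304.2]), np.float64(86.0)]
scene brk red 166 [ 0.5663 -0.2573  0.087 ] [array([ 562.1, -257.9]), array([49.9, 34.4]), np.float64(15.8)]
scene brk plinth 364 [ 0.5609 -0.221   0.0141] [array([ 511.7, -235.2]), array([155., 130.]), np.float64(14.2)]
scene brk lug 67 [ 0.5588 -0.2152  0.0504] [array([ 560.3, -221.5]), array([ 30.3, 112. ]), np.float64(15.3)]
scene stand top 203 [ 0.5285 -0.0122  0.0446] [array([522.6, -10.3]), array([50., 72.]), np.float64(69.5)]
scene stand handle 44 [ 0.5252 -0.0112  0.0969] [array([524.7, -10.3]), array([17.3, 27.7]), np.float64(65.3)]
scene tray rim 330 [0.4924 0.242  0.0124] [array([493.4, 237.2]), array([271.1, 271.1]), np.float64(63.4)]
scene tray all 2935 [0.4832 0.2432 0.0045] [array([480.1, 250.4]), array([341.8, 334.9]), np.float64(63.8)]
```

```bash
python3 - <<'E'
from h import *
a=np.load('top.npz')['im'][180:245,240:365]; b=np.load('scene.npz')['im'][160:245,145:240]
cv2.imwrite('pics/crop.png',np.vstack([cv2.resize(a,(500,260),interpolation=2),cv2.resize(b,(500,340),interpolation=2)]))
E
```

```text
(no output)
```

View pics/crop.png

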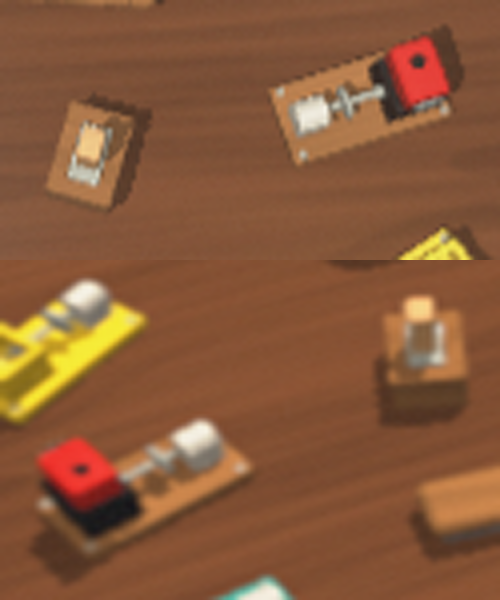

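Call:
apply_moves(deltas=[{"travel": [-0.5, -0.5, 0], "rot": [0, 0, 0], "gripper": 1}, {"travel": [-1, -1, 0], "rot": [0, 0, 1], "gripper": 1}])

```text
time_s: 0.35
position: [0.1824, 0.5525, 0.209]
tcp_rot: [[-0.927, 0.374, -0.002], [0.374, 0.927, 0.001], [0.002, 0.0, -1.0]]
wrist_force: [0.1, 0.2, -0.7]
finger_gap: 0.0854
```

The crop shows the red light in the black bracket on its wooden plinth at crop pixel (415,70). The fork is in the stand at (90,150). The choice is confirmed.

```bash
cat >> h.py <<'E'
from scipy.spatial.transform import Rotation as Ro
def plan(xyz,yaw,n,cmd=None):
    "rows for TCP xyz, tool y at world yaw (deg), tool down; also print as tool travel & rot per row, normalised"
    o=manip.get_obs(); R=np.array(o['tcp_rot']); p=np.array(o['position']) if cmd is None else np.array(cmd)
    y=np.radians(yaw); Y=np.array([np.cos(y),np.sin(y),0]); Z=np.array([0,0,-1.]); T=np.c_[np.cross(Y,Z),Y,Z]
    rv=Ro.from_matrix(R.T@T).as_rotvec(degrees=True); d=np.array(xyz)-p
    print('world d',d.round(4),'tool mm',(R.T@d*1000).round(1),'rotvec',rv.round(2),'rows>=',max(abs(rv).max()/8,np.linalg.norm(d)/.03))
    for i in range(n):
        Ri=R@Ro.from_rotvec(rv*i/n,degrees=True).as_matrix()
        print((Ri.T@d/n/.03).round(2).tolist(),(rv/n/8).round(3).tolist())
E
python3 -c "
from h import *
plan([.52,-.011,.23],-21,22)"
```

```text
world d [ 0.3376 -0.5635  0.021 ] tool mm [-524.  -396.1  -22. ] rotvec [-7.000e-02 -9.000e-02  8.901e+01] rows>= 21.90834280948476
[-0.79, -0.6, -0.03] [-0.0, -0.001, 0.506]
[-0.83, -0.54, -0.03] [-0.0, -0.001, 0.506]
[-0.87, -0.48, -0.03] [-0.0, -0.001, 0.506]
[-0.9, -0.42, -0.03] [-0.0, -0.001, 0.506]
[-0.93, -0.36, -0.03] [-0.0, -0.001, 0.506]
[-0.95, -0.29, -0.03] [-0.0, -0.001, 0.506]
[-0.97, -0.22, -0.03] [-0.0, -0.001, 0.506]
[-0.98, -0.15, -0.03] [-0.0, -0.001, 0.506]
[-0.99, -0.08, -0.03] [-0.0, -0.001, 0.506]
[-1.0, -0.01, -0.03] [-0.0, -0.001, 0.506]
[-0.99, 0.06, -0.03] [-0.0, -0.001, 0.506]
[-0.99, 0.13, -0.03] [-0.0, -0.001, 0.506]
[-0.98, 0.2, -0.03] [-0.0, -0.001, 0.506]
[-0.96, 0.27, -0.03] [-0.0, -0.001, 0.506]
[-0.94, 0.33, -0.03] [-0.0, -0.001, 0.506]
[-0.91, 0.4, -0.03] [-0.0, -0.001, 0.506]
[-0.88, 0.46, -0.03] [-0.0, -0.001, 0.506]
[-0.85, 0.52, -0.03] [-0.0, -0.001, 0.506]
[-0.81, 0.58, -0.03] [-0.0, -0.001, 0.506]
[-0.76, 0.64, -0.03] [-0.0, -0.001, 0.506]
[-0.72, 0.69, -0.03] [-0.0, -0.001, 0.506]
[-0.67, 0.74, -0.03] [-0.0, -0.001, 0.506]
```

Call:
apply_moves(deltas=[{"travel": [-0.8, -0.6, 0], "rot": [0, 0, 0.5], "gripper": 1}, {"travel": [-0.83, -0.54, 0], "rot": [0, 0, 0.5], "gripper": 1}, {"travel": [-0.87, -0.48, 0], "rot": [0, 0, 0.5], "gripper": 1}, {"travel": [-0.9, -0.42, 0], "rot": [0, 0, 0.5], "gripper": 1}, {"travel": [-0.93, -0.36, 0], "rot": [0, 0, 0.5], "gripper": 1}, {"travel": [-0.95, -0.29, -0.1], "rot": [0, 0, 0.5], "gripper": 1}, {"travel": [-0.97, -0.22, -0.1], "rot": [0, 0, 0.5], "gripper": 1}, {"travel": [-0.98, -0.15, -0.1], "rot": [0, 0, 0.5], "gripper": 1}, {"travel": [-1, -0.08, -0.1], "rot": [0, 0, 0.5], "gripper": 1}, {"travel": [-1, 0, -0.1], "rot": [0, 0, 0.5], "gripper": 1}, {"travel": [-1, 0.06, -0.1], "rot": [0, 0, 0.5], "gripper": 1}])

```text
time_s: 1.72
position: [0.3545, 0.27, 0.2275]
tcp_rot: [[-0.405, 0.914, -0.0], [0.914, 0.405, -0.0], [-0.0, -0.0, -1.0]]
wrist_force: [0.4, 0.4, 0.3]
finger_gap: 0.0854
```

Call:
apply_moves(deltas=[{"travel": [-1, 0.13, -0.1], "rot": [0, 0, 0.5], "gripper": 1}, {"travel": [-0.98, 0.2, 0], "rot": [0, 0, 0.5], "gripper": 1}, {"travel": [-0.96, 0.27, 0], "rot": [0, 0, 0.5], "gripper": 1}, {"travel": [-0.94, 0.33, 0], "rot": [0, 0, 0.5], "gripper": 1}, {"travel": [-0.91, 0.4, 0], "rot": [0, 0, 0.5], "gripper": 1}, {"travel": [-0.88, 0.46, 0], "rot": [0, 0, 0.5], "gripper": 1}, {"travel": [-0.85, 0.52, 0], "rot": [0, 0, 0.5], "gripper": 1}, {"travel": [-0.81, 0.58, 0], "rot": [0, 0, 0.5], "gripper": 1}, {"travel": [-0.76, 0.64, 0], "rot": [0, 0, 0.5], "gripper": 1}, {"travel": [-0.72, 0.7, 0], "rot": [0, 0, 0.5], "gripper": 1}, {"travel": [-0.67, 0.74, 0], "rot": [0, 0, 0.6], "gripper": 1}, {"travel": [0, 0, 0], "rot": [0, 0, 0], "gripper": 1}])

```text
time_s: 3.22
position: [0.528, -0.0118, 0.2303]
tcp_rot: [[0.358, 0.934, 0.0], [0.934, -0.358, -0.002], [-0.001, 0.001, -1.0]]
wrist_force: [0.3, 0.9, -0.1]
finger_gap: 0.0854
```

```bash
python3 - <<'E'
from h import *
im,d,ci=snap('wrist'); W=world(d,ci); np.savez('w1.npz',im=im,d=d,W=W); cv2.imwrite('pics/w1.png',im)
print(np.round(ci['pose'],3).tolist())
for l,a,b in [('stand',.041,.0445),('guard',.0465,.052),('handle',.094,.107),('standall',.041,.0525)]:
    m=(W[...,2]>a)&(W[...,2]<b)&(abs(W[...,0]-.52)<.07)&(abs(W[...,1]+.011)<.07); p=W[m]
    if len(p)>5: r=cv2.minAreaRect((p[:,:2]*1000).astype(np.float32)); print(l,len(p),np.median(p,0).round(4),[np.round(q,1) for q in r])
o=manip.get_obs(); print(o['time_s'],o['position'],np.round(o['q'],1))
E
```

```text
[[0.933, -0.341, -0.112, 0.558], [-0.359, -0.886, -0.293, 0.064], [0.001, 0.314, -0.949, 0.393], [0.0, 0.0, 0.0, 1.0]]
stand 1019 [ 0.5262 -0.0021  0.0435] [array([520.4,  -8.9]), array([50.2, 69.6]), np.float64(70.1)]
guard 280 [ 0.5285 -0.0055  0.0476] [array([520.3,  -8.6]), array([23.7, 42.8]), np.float64(68.9)]
handle 318 [ 0.5209 -0.0083  0.0992] [array([520.2,  -8.9]), array([18.6, 23.1]), np.float64(69.1)]
standall 1449 [ 0.5269 -0.0031  0.0438] [array([520.4,  -8.9]), array([50.2, 69.6]), np.float64(70.1)]
3.275 [ 0.52714823 -0.00985394  0.23019979] [-12.4  31.1  13.5 105.8  -9.9  44.2 -14.5]
```

View pics/w1.png

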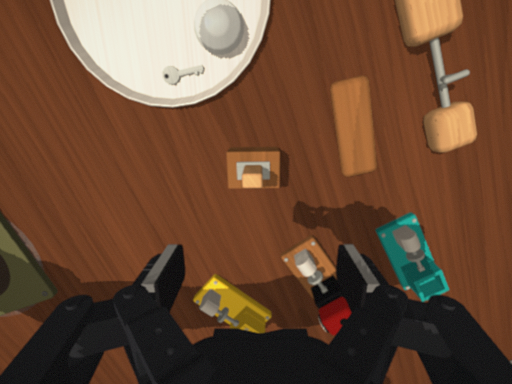

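The wrist view shows the stand at (254,170) with the fork's handle at (252,176), and nothing near the fingers. Next I descend with the jaws along the fork's x.

```bash
python3 -c "
from h import *
plan([.520,-.0095,.056],-20.5,1)"
```

```text
world d [-0.0071  0.0004 -0.1742] tool mm [ -2.1  -6.7 174.2] rotvec [-0.04  0.03 -0.33] rows>= 5.811558250745641
[-0.07, -0.22, 5.81] [-0.005, 0.003, -0.042]
```

Call:
apply_moves(deltas=[{"travel": [-0.07, -0.22, 0.3], "rot": [0, 0, -0.04], "gripper": 1}, {"travel": [0, 0, 1], "rot": [0, 0, 0], "gripper": 1}, {"travel": [0, 0, 1], "rot": [0, 0, 0], "gripper": 1}, {"travel": [0, 0, 1], "rot": [0, 0, 0], "gripper": 1}, {"travel": [0, 0, 1], "rot": [0, 0, 0], "gripper": 1}, {"travel": [0, 0, 0.8], "rot": [0, 0, 0], "gripper": 1}, {"travel": [0, 0, 0.7], "rot": [0, 0, 0], "gripper": 1}, {"travel": [0, 0, 0], "rot": [0, 0, 0], "gripper": 1}])

```text
time_s: 4.28
position: [0.518, -0.0075, 0.0552]
tcp_rot: [[0.347, 0.938, -0.005], [0.938, -0.347, 0.001], [-0.001, -0.005, -1.0]]
wrist_force: [-0.7, -0.2, -0.0]
finger_gap: 0.0852
```

Call:
apply_moves(deltas=[{"travel": [-0.04, 0.06, 0], "rot": [0, 0, 0], "gripper": 1}, {"travel": [0, 0, 0], "rot": [0, 0, 0], "gripper": -1}, {"travel": [0, 0, 0], "rot": [0, 0, 0], "gripper": -1}, {"travel": [0, 0, 0], "rot": [0, 0, 0], "gripper": -1}, {"travel": [0, 0, 0], "rot": [0, 0, 0], "gripper": -1}, {"travel": [0, 0, 0], "rot": [0, 0, 0], "gripper": -1}, {"travel": [0, 0, 0], "rot": [0, 0, 0], "gripper": -1}])

```text
time_s: 5.15
position: [0.5216, -0.0104, 0.0569]
tcp_rot: [[0.349, 0.937, -0.0], [0.937, -0.349, 0.0], [0.0, -0.0, -1.0]]
wrist_force: [-1.4, 0.6, 5.5]
finger_gap: 0.0227
```

Call:
apply_moves(deltas=[{"travel": [0, 0, -0.3], "rot": [0, 0, 0], "gripper": -1}, {"travel": [0, 0, -0.7], "rot": [0, 0, 0], "gripper": -1}, {"travel": [0, 0, -1], "rot": [0, 0, 0], "gripper": -1}, {"travel": [0, 0, -1], "rot": [0, 0, 0], "gripper": -1}, {"travel": [0, 0, -1], "rot": [0, 0, 0], "gripper": -1}, {"travel": [0, 0, -0.7], "rot": [0, 0, 0], "gripper": -1}, {"travel": [0, 0, 0], "rot": [0, 0, 0], "gripper": -1}])

```text
time_s: 6.02
position: [0.5228, -0.0107, 0.199]
tcp_rot: [[0.349, 0.937, 0.004], [0.937, -0.349, 0.0], [0.001, 0.003, -1.0]]
wrist_force: [0.0, -0.5, -1.5]
finger_gap: 0.0227
```

```bash
python3 - <<'E'
from h import *
b=np.array([.559,-.257]);u=np.array([-.26,.966])
t=b+u*.040; print(t)
plan([*t,.195],15,8)
o=manip.get_obs();print(o['wrist_force'],o['finger_gap'],o['position'])
E
```

```text
[ 0.5486  -0.21836]
world d [ 0.0258 -0.2077 -0.004 ] tool mm [-185.6   96.7    4.1] rotvec [ 2.200e-01 -2.000e-02 -3.546e+01] rows>= 6.977106077357818
[-0.77, 0.4, 0.02] [0.003, -0.0, -0.554]
[-0.8, 0.34, 0.02] [0.003, -0.0, -0.554]
[-0.83, 0.28, 0.02] [0.003, -0.0, -0.554]
[-0.85, 0.21, 0.02] [0.003, -0.0, -0.554]
[-0.86, 0.15, 0.02] [0.003, -0.0, -0.554]
[-0.87, 0.08, 0.02] [0.003, -0.0, -0.554]
[-0.87, 0.01, 0.02] [0.003, -0.0, -0.554]
[-0.87, -0.05, 0.02] [0.003, -0.0, -0.554]
[ 6.80883393e-04 -4.77024588e-01 -1.50373190e+00] 0.02271948950021401 [ 0.52283353 -0.0106777   0.19902013]
```

```bash
python3 -c "
from h import *
plan([.475,-.235,.195],15,8)"
```

```text
world d [-0.0478 -0.2243 -0.004 ] tool mm [-226.9   33.6    3.8] rotvec [ 2.200e-01 -2.000e-02 -3.546e+01] rows>= 7.646691357358619
[-0.95, 0.14, 0.02] [0.003, -0.0, -0.554]
[-0.95, 0.07, 0.02] [0.003, -0.0, -0.554]
[-0.96, -0.01, 0.02] [0.003, -0.0, -0.554]
[-0.95, -0.08, 0.02] [0.003, -0.0, -0.554]
[-0.94, -0.15, 0.02] [0.003, -0.0, -0.554]
[-0.93, -0.23, 0.02] [0.003, -0.0, -0.554]
[-0.91, -0.3, 0.02] [0.003, -0.0, -0.554]
[-0.88, -0.37, 0.02] [0.003, -0.0, -0.554]
```

Call:
apply_moves(deltas=[{"travel": [-0.95, 0.14, 0], "rot": [0, 0, -0.55], "gripper": -1}, {"travel": [-0.95, 0.07, 0], "rot": [0, 0, -0.55], "gripper": -1}, {"travel": [-0.95, 0, 0], "rot": [0, 0, -0.55], "gripper": -1}, {"travel": [-0.95, -0.08, 0], "rot": [0, 0, -0.55], "gripper": -1}, {"travel": [-0.95, -0.15, 0], "rot": [0, 0, -0.55], "gripper": -1}, {"travel": [-0.93, -0.23, 0], "rot": [0, 0, -0.55], "gripper": -1}, {"travel": [-0.9, -0.3, 0], "rot": [0, 0, -0.55], "gripper": -1}, {"travel": [-0.88, -0.37, 0], "rot": [0, 0, -0.55], "gripper": -1}, {"travel": [0, 0, 0], "rot": [0, 0, 0], "gripper": -1}, {"travel": [0, 0, 0], "rot": [0, 0, 0], "gripper": -1}])

```text
time_s: 7.28
position: [0.4734, -0.2336, 0.1967]
tcp_rot: [[-0.255, 0.967, -0.001], [0.967, 0.255, 0.002], [0.002, -0.001, -1.0]]
wrist_force: [0.3, 0.2, -0.5]
finger_gap: 0.0234
```

```bash
python3 - <<'E'
from h import *
im,d,ci=snap('wrist'); W=world(d,ci); np.savez('w2.npz',im=im,d=d,W=W); cv2.imwrite('pics/w2.png',im)
hsv=cv2.cvtColor(im,cv2.COLOR_BGR2HSV); near=np.hypot(W[...,0]-.55,W[...,1]+.225)<.1
red=(hsv[...,1]>150)&((hsv[...,0]<6)|(hsv[...,0]>174))
for l,m in [('redtop',red&(W[...,2]>.083)),('plinth',(W[...,2]>.010)&(W[...,2]<.0175)&(hsv[...,1]>60)),('lug',(W[...,2]>.047)&(W[...,2]<.056)&(hsv[...,1]<60)),('shaft',(W[...,2]>.030)&(W[...,2]<.046)&(hsv[...,1]<60))]:
    p=W[m&near]
    if len(p)>5: r=cv2.minAreaRect((p[:,:2]*1000).astype(np.float32)); print(l,len(p),np.median(p,0).round(4),[np.round(q,1) for q in r])
o=manip.get_obs(); print(o['time_s'],o['position'],np.round(o['tcp_rot'],3).tolist())
E
```

```text
redtop 1039 [ 0.5568 -0.2541  0.0889] [array([ 558.9, -255.7]), array([45.8, 33. ]), np.float64(14.6)]
plinth 2295 [ 0.5375 -0.2053  0.0134] [array([ 551. , -221.8]), array([ 63. , 128.1]), np.float64(13.9)]
lug 558 [ 0.5429 -0.2047  0.05  ] [array([ 539.9, -210.2]), array([44.8, 82.8]), np.float64(25.1)]
shaft 508 [ 0.5441 -0.2143  0.0407] [array([ 549.8, -222.1]), array([ 41. , 112.4]), np.float64(13.4)]
7.325 [ 0.47373984 -0.23319807  0.19692595] [[-0.256, 0.967, -0.001], [0.967, 0.256, 0.001], [0.002, -0.0, -1.0]]
```

View pics/w2.png

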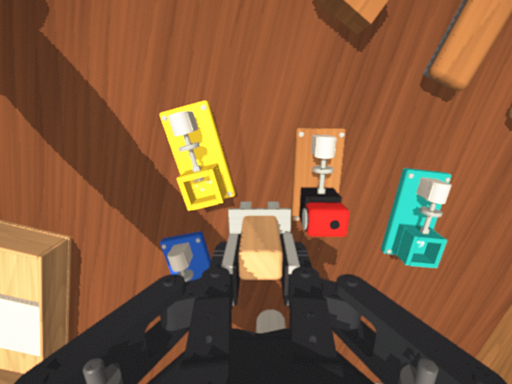

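The wrist view shows the bracket with its light at (325,218), the shaft at (322,180), the collar at about (322,170) and the lug at (324,148). The fork is held upright in the jaws at (261,245).

```bash
python3 - <<'E'
from h import *
z=np.load('w2.npz'); im,W=z['im'],z['W']; hsv=cv2.cvtColor(im,cv2.COLOR_BGR2HSV)
a=np.radians(14.3); X=np.array([np.cos(a),np.sin(a)]);Y=np.array([-X[1],X[0]]); b=np.array([.5589,-.2557])
bx=(W[...,:2]-b)@X; by=(W[...,:2]-b)@Y; zz=W[...,2]
print('gray points binned by y: n, x mid/min/max of z>28')
for y in range(20,96,4):
    m=(by*1000>y)&(by*1000<y+4)&(abs(bx)<.03)&(zz>.028)&(zz<.06)
    if m.sum()>3: q=bx[m]*1000; print(y,m.sum(),q.min().round(1),np.median(q).round(1),q.max().round(1),'z',(zz[m].max()*1000).round(1), 'x at top',(1000*bx[m][zz[m]>np.percentile(zz[m],70)].mean()).round(1))
m=(hsv[...,1]>60)&(abs(zz-.0145)<.0025)&(abs(bx)<.05)&(by>-.05)&(by<.12); print('plinth bx',np.percentile(bx[m]*1000,[1,99]),'by',np.percentile(by[m]*1000,[1,99]))
m=(hsv[...,1]>150)&((hsv[...,0]<6)|(hsv[...,0]>174))&(zz>.086)&(abs(bx)<.04)&(abs(by)<.04);print('head',np.percentile(bx[m]*1000,[1,99]),np.percentile(by[m]*1000,[1,99]))
# fork in tool frame
R=np.array([[-.256,.967,-.001],[.967,.256,.001],[.002,0,-1]]);p=np.array([.47374,-.2332,.19693])
L=(W-p)@R*1000
for l,lo,hi in [('guard',2,11),('handle top',-50,-42)]:
    m=(abs(L[...,0])<35)&(abs(L[...,1])<30)&(L[...,2]>lo)&(L[...,2]<hi)
    q=L[m]; print(l,m.sum(), np.percentile(q,[2,50,98],axis=0).round(1).tolist() if m.sum() else '')
E
```

```text
gray points binned by y: n, x mid/min/max of z>28
20 135 -20.7 -2.9 21.9 z 56.0 x at top -2.2
24 21 -2.7 0.5 5.5 z 42.5 x at top -0.1
28 14 -1.4 0.7 3.9 z 41.5 x at top 0.2
32 15 -1.4 0.6 4.0 z 42.1 x at top 0.7
36 17 -1.5 0.7 3.3 z 41.9 x at top 1.2
40 16 -1.8 0.3 2.9 z 42.3 x at top 0.9
44 5 -1.1 1.1 4.3 z 41.6 x at top 0.5
48 58 -11.3 -1.2 11.1 z 52.2 x at top 0.8
52 82 -11.2 -0.7 11.4 z 51.8 x at top 0.2
56 17 -1.5 1.4 4.3 z 41.1 x at top 1.8
60 17 -1.3 1.1 3.9 z 41.3 x at top 0.9
64 24 -10.1 -0.2 10.9 z 50.6 x at top 0.7
68 66 -10.6 -2.1 12.2 z 51.1 x at top 1.0
72 72 -10.8 -2.1 12.2 z 51.8 x at top 1.5
76 72 -10.7 -2.2 11.6 z 51.7 x at top 0.6
80 73 -10.6 -2.6 12.3 z 51.9 x at top -0.3
84 80 -10.6 -2.1 12.1 z 51.1 x at top 0.3
88 76 -10.5 -0.6 11.5 z 51.4 x at top -0.7
plinth bx [-29.9413493   30.92352542] by [-22.8044794   97.38527566]
head [-21.07812859  21.17056225] [-15.78299823  15.44007656]
guard 953 [[-5.6, -20.9, 3.0], [7.9, -0.1, 9.4], [12.2, 21.8, 10.7]]
handle top 1315 [[-7.4, -22.6, -49.5], [4.1, 0.1, -43.0], [10.8, 24.3, -42.0]]
```

```bash
python3 - <<'E'
from h import *
a=np.radians(14.3); X=np.array([np.cos(a),np.sin(a)]);Y=np.array([-X[1],X[0]]); b=np.array([.5589,-.2557])
t=b+X*.0005+Y*.037; print(t); plan([*t,.195],14.3,3)
E
```

```text
[ 0.55024554 -0.21972292]
world d [ 0.0765  0.0135 -0.0019] tool mm [-6.5 77.4  1.9] rotvec [-0.03 -0.1   0.51] rows>= 2.590240625566825
[-0.07, 0.86, 0.02] [-0.001, -0.004, 0.021]
[-0.07, 0.86, 0.02] [-0.001, -0.004, 0.021]
[-0.07, 0.86, 0.02] [-0.001, -0.004, 0.021]
```

Call:
apply_moves(deltas=[{"travel": [-0.07, 0.6, 0], "rot": [0, 0, 0.06], "gripper": -1}, {"travel": [-0.07, 0.9, 0], "rot": [0, 0, 0], "gripper": -1}, {"travel": [-0.07, 0.8, 0], "rot": [0, 0, 0], "gripper": -1}, {"travel": [0, 0.28, 0], "rot": [0, 0, 0], "gripper": -1}, {"travel": [0, 0, 0], "rot": [0, 0, 0], "gripper": -1}, {"travel": [0, 0, 0], "rot": [0, 0, 0], "gripper": -1}])

```text
time_s: 8.07
position: [0.549, -0.2217, 0.1974]
tcp_rot: [[-0.246, 0.969, -0.002], [0.969, 0.246, -0.0], [0.0, -0.001, -1.0]]
wrist_force: [-0.1, 0.2, -1.6]
finger_gap: 0.0228
```

```bash
python3 -c "
from h import *
o=manip.get_obs(); print(o['time_s'],o['wrist_force'])
plan([.55025,-.2197,.078],14.3,1)"
```

```text
8.075 [-0.08259612  0.20658912 -1.62614108]
world d [ 0.0013  0.002  -0.1194] tool mm [  1.6   1.9 119.4] rotvec [-0.09 -0.02 -0.07] rows>= 3.981580206112663
[0.05, 0.06, 3.98] [-0.011, -0.003, -0.008]
```

Call:
apply_moves(deltas=[{"travel": [0.05, 0.06, 0.3], "rot": [0, 0, 0], "gripper": -1}, {"travel": [0, 0, 0.9], "rot": [0, 0, 0], "gripper": -1}, {"travel": [0, 0, 0.9], "rot": [0, 0, 0], "gripper": -1}, {"travel": [0, 0, 0.7], "rot": [0, 0, 0], "gripper": -1}, {"travel": [0, 0, 0.2], "rot": [0, 0, 0], "gripper": -1}, {"travel": [0, 0, 0], "rot": [0, 0, 0], "gripper": -1}, {"travel": [0, 0, 0], "rot": [0, 0, 0], "gripper": -1}])

```text
time_s: 8.95
position: [0.5523, -0.2199, 0.1085]
tcp_rot: [[-0.246, 0.969, 0.002], [0.969, 0.246, -0.001], [-0.001, 0.001, -1.0]]
wrist_force: [-0.5, -0.4, -0.9]
finger_gap: 0.0227
```

```bash
python3 - <<'E'
from h import *
plan([.55025,-.2197,.078],14.3,1)
im,d,ci=snap('wrist'); cv2.imwrite('pics/w3.png',cv2.resize(im[120:330,170:400],(690,630)[:2] if 0 else (657,600)))
E
```

```text
world d [-0.002   0.0002 -0.0305] tool mm [ 0.7 -1.9 30.5] rotvec [ 0.08  0.05 -0.04] rows>= 1.0174751483102389
[0.02, -0.06, 1.02] [0.01, 0.006, -0.005]
```

View pics/w3.png

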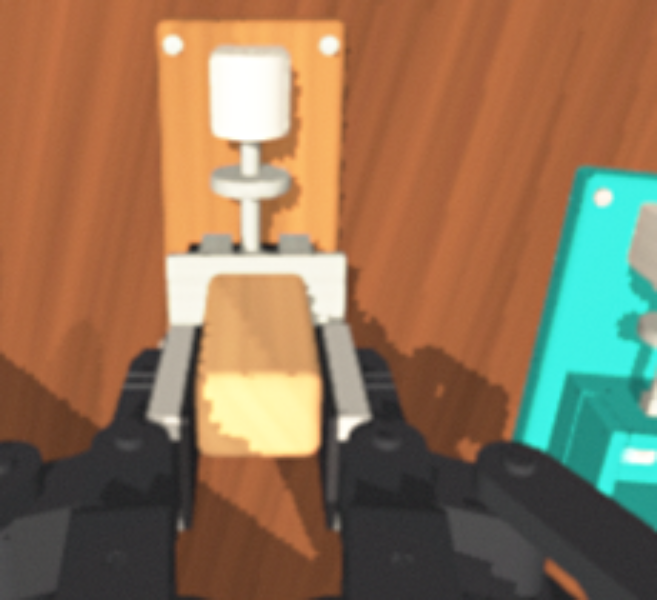

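Seen from above, the prongs at crop (215,243) and (295,243) straddle the shaft at x=250. The fork is about 1.5 mm too far right, which agrees with the measured error. I correct that and descend.

Call:
apply_moves(deltas=[{"travel": [0, -0.05, 0], "rot": [0, 0, 0], "gripper": -1}, {"travel": [0.02, 0, 0.3], "rot": [0, 0, 0], "gripper": -1}, {"travel": [0, 0, 0.4], "rot": [0, 0, 0], "gripper": -1}, {"travel": [0, 0, 0.3], "rot": [0, 0, 0], "gripper": -1}, {"travel": [0, 0, 0], "rot": [0, 0, 0], "gripper": -1}, {"travel": [0, 0, 0], "rot": [0, 0, 0], "gripper": -1}])

```text
time_s: 9.75
position: [0.5502, -0.2195, 0.0775]
tcp_rot: [[-0.246, 0.969, 0.0], [0.969, 0.246, -0.0], [-0.0, 0.0, -1.0]]
wrist_force: [-0.3, 0.2, -0.8]
finger_gap: 0.023
```

Call:
apply_moves(deltas=[{"travel": [0.1, 0, 0], "rot": [0, 0, 0], "gripper": -1}, {"travel": [0.1, 0, 0], "rot": [0, 0, 0], "gripper": -1}, {"travel": [0.1, 0, 0], "rot": [0, 0, 0], "gripper": -1}, {"travel": [0.05, 0, 0], "rot": [0, 0, 0], "gripper": -1}, {"travel": [0, 0, 0], "rot": [0, 0, 0], "gripper": -1}])

```text
time_s: 10.38
position: [0.5479, -0.2103, 0.0778]
tcp_rot: [[-0.246, 0.969, 0.001], [0.969, 0.246, -0.001], [-0.002, 0.001, -1.0]]
wrist_force: [1.5, -4.0, -0.2]
finger_gap: 0.0226
```

Call:
apply_moves(deltas=[{"travel": [0.05, 0, 0], "rot": [0, 0, 0], "gripper": -1}, {"travel": [0.05, 0, 0], "rot": [0, 0, 0], "gripper": -1}, {"travel": [0, 0, 0], "rot": [0, 0, 0], "gripper": -1}])

```text
time_s: 10.75
position: [0.5469, -0.2063, 0.0778]
tcp_rot: [[-0.247, 0.969, 0.0], [0.969, 0.247, -0.0], [-0.0, 0.0, -1.0]]
wrist_force: [0.3, -2.9, 1.0]
finger_gap: 0.0227
```

```bash
cat > red.py <<'E'
from h import *
im,d,ci=snap('top'); W=world(d,ci); hsv=cv2.cvtColor(im,cv2.COLOR_BGR2HSV)
red=(hsv[...,1]>150)&((hsv[...,0]<6)|(hsv[...,0]>174))&(np.hypot(W[...,0]-.5589,W[...,1]+.2557)<.04)
print('red n',red.sum(),'z',np.nanpercentile(W[red][:,2],[20,50,80,95]).round(4))
o=manip.get_obs(); p=np.array(o['position']); a=np.radians(14.3); print('fork y mm',(p[:2]-[.5589,-.2557])@[-np.sin(a),np.cos(a)]*1000,o['time_s'],o['wrist_force'],np.round(o['wrist_torque'],2))
E
python3 red.py
```

```text
red n 0 z nan
fork y mm 50.77192439862604 10.8 [ 0.79819117 -3.63655191  1.05630949] [-0.96 -0.26 -0.02]
  return np.nanmean(a, axis, out=out, keepdims=keepdims)
```

```bash
sed -i "s/snap('top')/snap('scene')/" red.py; python3 red.py
```

```text
red n 178 z [0.0958 0.1035 0.1066 0.109 ]
fork y mm 50.78837536569679 10.85 [ 0.8071261  -3.29488759  1.02694656] [-0.93 -0.23 -0.03]
```

Call:
apply_moves(deltas=[{"travel": [0.05, 0, 0], "rot": [0, 0, 0], "gripper": -1}, {"travel": [0, 0, 0], "rot": [0, 0, 0], "gripper": -1}])

```text
time_s: 11.1
position: [0.5466, -0.2049, 0.0777]
tcp_rot: [[-0.247, 0.969, 0.0], [0.969, 0.247, -0.0], [-0.0, 0.0, -1.0]]
wrist_force: [1.3, -3.9, 1.1]
finger_gap: 0.0229
```

```bash
python3 red.py
```

```text
red n 177 z [0.0946 0.1037 0.1065 0.1085]
fork y mm 52.23126753535367 11.15 [ 1.66686024 -4.5989093   1.41266997] [-1.05 -0.31 -0.06]
```

The light has popped: its top is now at about 106 mm. Next I back the fork off and lift it out.

Call:
apply_moves(deltas=[{"travel": [-0.1, 0, 0], "rot": [0, 0, 0], "gripper": -1}, {"travel": [-0.15, 0, 0], "rot": [0, 0, 0], "gripper": -1}, {"travel": [-0.15, 0, 0], "rot": [0, 0, 0], "gripper": -1}, {"travel": [0, 0, 0], "rot": [0, 0, 0], "gripper": -1}, {"travel": [0, 0, -0.3], "rot": [0, 0, 0], "gripper": -1}, {"travel": [0, 0, -0.6], "rot": [0, 0, 0], "gripper": -1}, {"travel": [0, 0, -0.9], "rot": [0, 0, 0], "gripper": -1}, {"travel": [0, 0, -1], "rot": [0, 0, 0], "gripper": -1}, {"travel": [0, 0, -0.8], "rot": [0, 0, 0], "gripper": -1}, {"travel": [0, 0, -0.4], "rot": [0, 0, 0], "gripper": -1}, {"travel": [0, 0, 0], "rot": [0, 0, 0], "gripper": -1}])

```text
time_s: 12.52
position: [0.5498, -0.2165, 0.1987]
tcp_rot: [[-0.247, 0.969, 0.002], [0.969, 0.247, -0.0], [-0.001, 0.002, -1.0]]
wrist_force: [-0.8, -0.5, -1.3]
finger_gap: 0.0228
```

```bash
python3 - <<'E'
from h import *
plan([.5216,-.0104,.18],-20.4,8)
im,d,ci=snap('wrist'); W=world(d,ci); o=manip.get_obs(); R=np.array(o['tcp_rot']);p=np.array(o['position'])
L=(W-p)@R*1000
m=(abs(L[...,0])<35)&(abs(L[...,1])<30)&(L[...,2]>2)&(L[...,2]<11); q=L[m]; print('guard',m.sum(),np.percentile(q,[2,50,98],axis=0).round(1).tolist())
E
```

```text
world d [-0.0282  0.2061 -0.0187] tool mm [206.7  23.5  18.5] rotvec [1.200e-01 2.000e-02 3.468e+01] rows>= 6.963514448037582
[0.86, 0.1, 0.08] [0.002, 0.0, 0.542]
[0.87, 0.03, 0.08] [0.002, 0.0, 0.542]
[0.87, -0.03, 0.08] [0.002, 0.0, 0.542]
[0.86, -0.1, 0.08] [0.002, 0.0, 0.542]
[0.85, -0.16, 0.08] [0.002, 0.0, 0.542]
[0.84, -0.23, 0.08] [0.002, 0.0, 0.542]
[0.82, -0.29, 0.08] [0.002, 0.0, 0.542]
[0.79, -0.35, 0.08] [0.002, 0.0, 0.542]
guard 950 [[-5.8, -19.9, 3.4], [7.7, 0.9, 8.3], [12.0, 22.7, 9.9]]
```

Call:
apply_moves(deltas=[{"travel": [0.86, 0.1, 0], "rot": [0, 0, 0.54], "gripper": -1}, {"travel": [0.87, 0.03, 0], "rot": [0, 0, 0.54], "gripper": -1}, {"travel": [0.87, -0.03, 0.1], "rot": [0, 0, 0.54], "gripper": -1}, {"travel": [0.86, -0.1, 0.1], "rot": [0, 0, 0.54], "gripper": -1}, {"travel": [0.85, -0.16, 0.1], "rot": [0, 0, 0.54], "gripper": -1}, {"travel": [0.84, -0.23, 0.1], "rot": [0, 0, 0.54], "gripper": -1}, {"travel": [0.82, -0.29, 0.1], "rot": [0, 0, 0.54], "gripper": -1}, {"travel": [0.79, -0.35, 0.1], "rot": [0, 0, 0.55], "gripper": -1}, {"travel": [0, 0, 0], "rot": [0, 0, 0], "gripper": -1}, {"travel": [0, 0, 0], "rot": [0, 0, 0], "gripper": -1}, {"travel": [0, 0, 0], "rot": [0, 0, 0], "gripper": -1}])

```text
time_s: 13.95
position: [0.521, -0.0117, 0.1795]
tcp_rot: [[0.35, 0.937, -0.0], [0.937, -0.35, -0.001], [-0.001, 0.0, -1.0]]
wrist_force: [-0.1, -0.2, -0.9]
finger_gap: 0.0231
```

```bash
python3 -c "
from h import *
plan([.5216,-.0104,.105],-20.4,1)"
```

```text
world d [ 0.0006  0.0013 -0.0745] tool mm [ 1.4  0.1 74.5] rotvec [ 0.01  0.04 -0.06] rows>= 2.4836423189113357
[0.05, 0.0, 2.48] [0.001, 0.005, -0.007]
```

Call:
apply_moves(deltas=[{"travel": [0.05, 0, 0.5], "rot": [0, 0, 0], "gripper": -1}, {"travel": [0, 0, 0.9], "rot": [0, 0, 0], "gripper": -1}, {"travel": [0, 0, 0.7], "rot": [0, 0, 0], "gripper": -1}, {"travel": [0, 0, 0.4], "rot": [0, 0, 0], "gripper": -1}, {"travel": [0, 0, 0], "rot": [0, 0, 0], "gripper": -1}, {"travel": [0, 0, 0], "rot": [0, 0, 0], "gripper": -1}])

```text
time_s: 14.7
position: [0.522, -0.0089, 0.105]
tcp_rot: [[0.348, 0.937, 0.001], [0.937, -0.348, 0.0], [0.0, 0.001, -1.0]]
wrist_force: [-0.1, 0.2, -0.6]
finger_gap: 0.0228
```

```bash
python3 -c "
from h import *
plan([.5216,-.0104,.0575],-20.4,1)"
```

```text
world d [-0.0004 -0.0015 -0.0475] tool mm [-1.5  0.1 47.5] rotvec [ 0.06 -0.02  0.02] rows>= 1.5844736981473468
[-0.05, 0.0, 1.58] [0.007, -0.003, 0.002]
```

Call:
apply_moves(deltas=[{"travel": [-0.05, 0, 0.3], "rot": [0, 0, 0], "gripper": -1}, {"travel": [0, 0, 0.5], "rot": [0, 0, 0], "gripper": -1}, {"travel": [0, 0, 0.4], "rot": [0, 0, 0], "gripper": -1}, {"travel": [0, 0, 0.3], "rot": [0, 0, 0], "gripper": -1}, {"travel": [0, 0, 0.05], "rot": [0, 0, 0], "gripper": -1}, {"travel": [0, 0, 0], "rot": [0, 0, 0], "gripper": -1}])

```text
time_s: 15.45
position: [0.521, -0.0102, 0.058]
tcp_rot: [[0.348, 0.937, 0.0], [0.937, -0.348, 0.0], [0.0, 0.0, -1.0]]
wrist_force: [-0.5, 0.4, -0.6]
finger_gap: 0.0226
```

Call:
apply_moves(deltas=[{"travel": [0, 0, 0.02], "rot": [0, 0, 0], "gripper": -1}, {"travel": [0, 0, 0], "rot": [0, 0, 0], "gripper": -0.2}, {"travel": [0, 0, 0], "rot": [0, 0, 0], "gripper": 0.5}, {"travel": [0, 0, 0], "rot": [0, 0, 0], "gripper": 1}, {"travel": [0, 0, 0], "rot": [0, 0, 0], "gripper": 1}, {"travel": [0, 0, 0], "rot": [0, 0, 0], "gripper": 1}, {"travel": [0, 0, -0.4], "rot": [0, 0, 0], "gripper": 1}, {"travel": [0, 0, -1], "rot": [0, 0, 0], "gripper": 1}, {"travel": [0, 0, -1], "rot": [0, 0, 0], "gripper": 1}, {"travel": [0, 0, -1], "rot": [0, 0, 0], "gripper": 1}, {"travel": [0, 0, -1], "rot": [0, 0, 0], "gripper": 1}, {"travel": [0, 0, -1], "rot": [0, 0, 0], "gripper": 1}])

```text
time_s: 16.95
position: [0.5207, -0.0102, 0.2213]
tcp_rot: [[0.348, 0.937, 0.001], [0.937, -0.348, 0.0], [0.0, 0.001, -1.0]]
wrist_force: [0.6, 0.0, 0.2]
finger_gap: 0.0857
```

```bash
python3 - <<'E'
from h import *
im,d,ci=snap('wrist'); W=world(d,ci); cv2.imwrite('pics/w4.png',im)
for l,a,b in [('guard',.0465,.053),('handle',.094,.107)]:
    m=(W[...,2]>a)&(W[...,2]<b)&(abs(W[...,0]-.52)<.06)&(abs(W[...,1]+.011)<.06); p=W[m]
    if len(p)>5: r=cv2.minAreaRect((p[:,:2]*1000).astype(np.float32)); print(l,len(p),np.median(p,0).round(4),[np.round(q,1) for q in r])
plan([.5589,-.2557,.22],-75.7,10)
E
```

```text
guard 289 [ 0.5267 -0.0057  0.0476] [array([522.5,  -9.5]), array([23. , 43.3]), np.float64(69.7)]
handle 329 [ 0.5223 -0.0084  0.0991] [array([522.1,  -9. ]), array([17.3, 22.5]), np.float64(69.6)]
world d [ 0.0357 -0.2452 -0.0048] tool mm [-217.4  118.9    5. ] rotvec [ 0.28 -0.35 55.3 ] rows>= 8.261320482563507
[-0.72, 0.4, 0.02] [0.003, -0.004, 0.691]
[-0.68, 0.46, 0.02] [0.003, -0.004, 0.691]
[-0.64, 0.53, 0.02] [0.003, -0.004, 0.691]
[-0.58, 0.59, 0.02] [0.003, -0.004, 0.691]
[-0.52, 0.64, 0.02] [0.003, -0.004, 0.691]
[-0.46, 0.69, 0.02] [0.003, -0.004, 0.691]
[-0.39, 0.73, 0.02] [0.003, -0.004, 0.691]
[-0.32, 0.76, 0.02] [0.003, -0.004, 0.691]
[-0.24, 0.79, 0.02] [0.003, -0.004, 0.691]
[-0.17, 0.81, 0.02] [0.003, -0.004, 0.691]
```

View pics/w4.png

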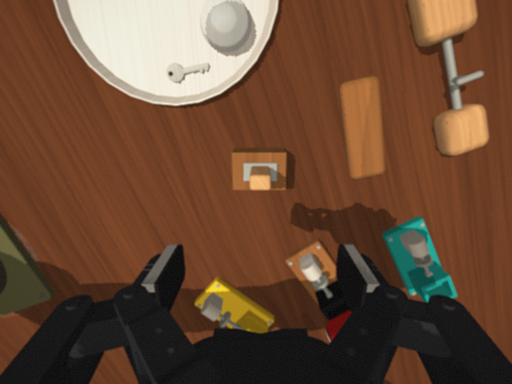

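The fork hangs in the stand again: guard at 48 mm, pose unchanged to within 2 mm. Next is the light.

Call:
apply_moves(deltas=[{"travel": [-0.72, 0.4, 0], "rot": [0, 0, 0.69], "gripper": 1}, {"travel": [-0.68, 0.46, 0], "rot": [0, 0, 0.69], "gripper": 1}, {"travel": [-0.64, 0.53, 0], "rot": [0, 0, 0.69], "gripper": 1}, {"travel": [-0.58, 0.59, 0], "rot": [0, 0, 0.69], "gripper": 1}, {"travel": [-0.52, 0.64, 0], "rot": [0, 0, 0.69], "gripper": 1}, {"travel": [-0.46, 0.69, 0], "rot": [0, 0, 0.69], "gripper": 1}, {"travel": [-0.39, 0.73, 0], "rot": [0, 0, 0.69], "gripper": 1}, {"travel": [-0.32, 0.76, 0], "rot": [0, 0, 0.69], "gripper": 1}, {"travel": [-0.24, 0.79, 0], "rot": [0, 0, 0.7], "gripper": 1}, {"travel": [-0.17, 0.81, 0], "rot": [0, 0, 0.7], "gripper": 1}, {"travel": [0, 0, 0], "rot": [0, 0, 0], "gripper": 1}, {"travel": [0, 0, 0], "rot": [0, 0, 0], "gripper": 1}])

```text
time_s: 18.5
position: [0.5569, -0.2545, 0.2191]
tcp_rot: [[0.969, 0.247, -0.001], [0.247, -0.969, 0.002], [-0.0, -0.002, -1.0]]
wrist_force: [0.4, 0.1, -0.7]
finger_gap: 0.0854
```

```bash
python3 - <<'E'
from h import *
im,d,ci=snap('wrist'); W=world(d,ci); hsv=cv2.cvtColor(im,cv2.COLOR_BGR2HSV)
red=(hsv[...,1]>150)&((hsv[...,0]<6)|(hsv[...,0]>174))&(np.hypot(W[...,0]-.5589,W[...,1]+.2557)<.06)&(W[...,2]>.1)
p=W[red]; r=cv2.minAreaRect((p[:,:2]*1000).astype(np.float32)); print(len(p),np.median(p,0),r)
x,y=r[0]; plan([x/1000,y/1000,.073],-75.7,1); print(manip.get_obs()['q'].round(1) if hasattr(manip.get_obs()['q'],'round') else manip.get_obs()['q'])
E
```

```text
1137 [ 0.56042942 -0.25678974  0.10426399] ((560.1337890625, -256.56304931640625), (45.72069549560547, 33.62711715698242), 15.112283706665039)
world d [ 0.003  -0.0026 -0.1462] tool mm [  2.3   3.5 146.2] rotvec [-0.1  -0.    0.07] rows>= 4.874672188246464
[0.08, 0.12, 4.87] [-0.012, -0.0, 0.009]
[  5.   40.5  28.2  92.5 -22.8  52.8 -34.2]
```

Call:
apply_moves(deltas=[{"travel": [0.08, 0.11, 0.3], "rot": [0, 0, 0], "gripper": 1}, {"travel": [0, 0, 0.9], "rot": [0, 0, 0], "gripper": 1}, {"travel": [0, 0, 1], "rot": [0, 0, 0], "gripper": 1}, {"travel": [0, 0, 1], "rot": [0, 0, 0], "gripper": 1}, {"travel": [0, 0, 0.9], "rot": [0, 0, 0], "gripper": 1}, {"travel": [0, 0, 0.7], "rot": [0, 0, 0], "gripper": 1}, {"travel": [0, 0, 0], "rot": [0, 0, 0], "gripper": 1}, {"travel": [0, 0, 0], "rot": [0, 0, 0], "gripper": 1}])

```text
time_s: 19.55
position: [0.5607, -0.2581, 0.076]
tcp_rot: [[0.969, 0.247, 0.001], [0.247, -0.969, -0.0], [0.001, 0.001, -1.0]]
wrist_force: [0.1, -0.4, -0.7]
finger_gap: 0.0853
```

Call:
apply_moves(deltas=[{"travel": [0, 0, 0], "rot": [0, 0, 0], "gripper": -1}, {"travel": [0, 0, 0], "rot": [0, 0, 0], "gripper": -1}, {"travel": [0, 0, 0], "rot": [0, 0, 0], "gripper": -1}, {"travel": [0, 0, 0], "rot": [0, 0, 0], "gripper": -1}, {"travel": [0, 0, 0], "rot": [0, 0, 0], "gripper": -1}])

```text
time_s: 20.18
position: [0.5603, -0.2581, 0.0756]
tcp_rot: [[0.969, 0.247, 0.0], [0.247, -0.969, -0.0], [0.0, 0.0, -1.0]]
wrist_force: [0.5, 0.5, 1.0]
finger_gap: 0.0322
```

Call:
apply_moves(deltas=[{"travel": [0, 0, -0.2], "rot": [0, 0, 0], "gripper": -1}, {"travel": [0, 0, -0.4], "rot": [0, 0, 0], "gripper": -1}, {"travel": [0, 0, -0.7], "rot": [0, 0, 0], "gripper": -1}, {"travel": [0, 0, -1], "rot": [0, 0, 0], "gripper": -1}, {"travel": [0, 0, -1], "rot": [0, 0, 0], "gripper": -1}, {"travel": [0, 0, -0.7], "rot": [0, 0, 0], "gripper": -1}, {"travel": [0, 0, 0], "rot": [0, 0, 0], "gripper": -1}])

```text
time_s: 21.05
position: [0.5611, -0.2588, 0.1976]
tcp_rot: [[0.969, 0.246, 0.004], [0.246, -0.969, -0.002], [0.003, 0.003, -1.0]]
wrist_force: [-1.5, -0.4, -1.5]
finger_gap: 0.0322
```

```bash
python3 - <<'E'
from h import *
# tray circle: fit rim points from both cameras; objects above floor to find the empty direction
for n in ['top','scene']:
    z=np.load(n+'.npz'); W=z['W']; im=z['im']; c0=np.array([.4905,.2375])
    r=np.hypot(W[...,0]-c0[0],W[...,1]-c0[1])
    m=(r>.128)&(r<.15)&(W[...,2]>.010)&(W[...,2]<.018); p=W[m][:,:2]*1000
    A=np.c_[2*p,np.ones(len(p))]; s=np.linalg.lstsq(A,(p**2).sum(1),rcond=None)[0]; print(n,m.sum(),'centre',s[:2],'R',np.sqrt(s[2]+s[0]**2+s[1]**2))
    o=((r<.115)&(W[...,2]>.012)).astype(np.uint8); k,l,st,c=cv2.connectedComponentsWithStats(o)
    for i in range(1,k):
        if st[i,4]>15: print('obj',st[i,4],W[l==i].mean(0).round(3),W[l==i][:,2].max().round(3))
    hsv=cv2.cvtColor(im,cv2.COLOR_BGR2HSV)
    o=((r<.115)&(hsv[...,2]<175)).astype(np.uint8); k,l,st,c=cv2.connectedComponentsWithStats(o)
    for i in range(1,k):
        if st[i,4]>8: print('dark',st[i,4],np.nanmean(W[l==i],0).round(3))
E
```

```text
top 426 centre [490.71539215 234.74986041] R 133.96197414766678
obj 426 [0.561 0.26  0.027] 0.037
obj 312 [0.542 0.169 0.03 ] 0.043
dark 482 [0.562 0.257 0.024]
dark 32 [0.541 0.144 0.019]
scene 209 centre [493.44331945 235.91132261] R 134.57140284988225
obj 277 [0.566 0.26  0.026] 0.033
obj 198 [0.552 0.168 0.029] 0.041
dark 318 [0.569 0.257 0.022]
dark 18 [0.551 0.144 0.012]
dark 27 [0.573 0.166 0.019]
```

```bash
python3 - <<'E'
from h import *
W=np.load('top.npz')['W']
for u,v in [(243,355),(335,380),(271,331),(319,337)]: print(W[round(v/1.5625),round(u/1.5625)].round(3))
plan([.437,.244,.195],-20,20)
E
```

```text
[0.521 0.318 0.003]
[0.458 0.141 0.01 ]
[0.56  0.26  0.029]
[0.539 0.165 0.039]
world d [-0.1241  0.5028 -0.0026] tool mm [   3.6 -517.9    1.3] rotvec [  0.22  -0.09 -55.73] rows>= 17.263430904155275
[0.01, -0.86, 0.0] [0.001, -0.001, -0.348]
[0.05, -0.86, 0.0] [0.001, -0.001, -0.348]
[0.09, -0.86, 0.0] [0.001, -0.001, -0.348]
[0.13, -0.85, 0.0] [0.001, -0.001, -0.348]
[0.17, -0.85, 0.0] [0.001, -0.001, -0.348]
[0.21, -0.84, 0.0] [0.001, -0.001, -0.348]
[0.25, -0.82, 0.0] [0.001, -0.001, -0.348]
[0.29, -0.81, 0.0] [0.001, -0.001, -0.348]
[0.33, -0.8, 0.0] [0.001, -0.001, -0.348]
[0.37, -0.78, 0.0] [0.001, -0.001, -0.348]
[0.41, -0.76, 0.0] [0.001, -0.001, -0.348]
[0.45, -0.74, 0.0] [0.001, -0.001, -0.348]
[0.48, -0.72, 0.0] [0.001, -0.001, -0.348]
[0.52, -0.69, 0.0] [0.001, -0.001, -0.348]
[0.55, -0.67, 0.0] [0.001, -0.001, -0.348]
[0.58, -0.64, 0.0] [0.001, -0.001, -0.348]
[0.61, -0.61, 0.0] [0.001, -0.001, -0.348]
[0.64, -0.58, 0.0] [0.001, -0.001, -0.348]
[0.67, -0.55, 0.0] [0.001, -0.001, -0.348]
[0.69, -0.52, 0.0] [0.001, -0.001, -0.348]
```

Call:
apply_moves(deltas=[{"travel": [0, -0.86, 0], "rot": [0, 0, -0.35], "gripper": -1}, {"travel": [0.05, -0.86, 0], "rot": [0, 0, -0.35], "gripper": -1}, {"travel": [0.09, -0.86, 0], "rot": [0, 0, -0.35], "gripper": -1}, {"travel": [0.13, -0.85, 0], "rot": [0, 0, -0.35], "gripper": -1}, {"travel": [0.17, -0.85, 0], "rot": [0, 0, -0.35], "gripper": -1}, {"travel": [0.21, -0.84, 0], "rot": [0, 0, -0.35], "gripper": -1}, {"travel": [0.25, -0.82, 0], "rot": [0, 0, -0.35], "gripper": -1}, {"travel": [0.29, -0.81, 0], "rot": [0, 0, -0.35], "gripper": -1}, {"travel": [0.33, -0.8, 0], "rot": [0, 0, -0.35], "gripper": -1}, {"travel": [0.37, -0.78, 0], "rot": [0, 0, -0.35], "gripper": -1}])

```text
time_s: 22.3
position: [0.4961, -0.0062, 0.1947]
tcp_rot: [[0.739, 0.674, -0.002], [0.674, -0.739, 0.0], [-0.001, -0.001, -1.0]]
wrist_force: [-0.9, 0.3, -1.2]
finger_gap: 0.032
```

Call:
apply_moves(deltas=[{"travel": [0.41, -0.76, 0], "rot": [0, 0, -0.35], "gripper": -1}, {"travel": [0.45, -0.74, 0], "rot": [0, 0, -0.35], "gripper": -1}, {"travel": [0.48, -0.72, 0], "rot": [0, 0, -0.35], "gripper": -1}, {"travel": [0.52, -0.69, 0], "rot": [0, 0, -0.35], "gripper": -1}, {"travel": [0.55, -0.67, 0], "rot": [0, 0, -0.35], "gripper": -1}, {"travel": [0.58, -0.64, 0], "rot": [0, 0, -0.35], "gripper": -1}, {"travel": [0.61, -0.61, 0], "rot": [0, 0, -0.35], "gripper": -1}, {"travel": [0.64, -0.58, 0], "rot": [0, 0, -0.35], "gripper": -1}, {"travel": [0.67, -0.55, 0], "rot": [0, 0, -0.35], "gripper": -1}, {"travel": [0.69, -0.52, 0], "rot": [0, 0, -0.32], "gripper": -1}, {"travel": [0, 0, 0], "rot": [0, 0, 0], "gripper": -1}, {"travel": [0, 0, 0], "rot": [0, 0, 0], "gripper": -1}])

```text
time_s: 23.8
position: [0.434, 0.2433, 0.1951]
tcp_rot: [[0.343, 0.939, -0.001], [0.939, -0.343, -0.001], [-0.002, -0.0, -1.0]]
wrist_force: [0.2, 0.1, -0.7]
finger_gap: 0.0321
```

```bash
python3 - <<'E'
from h import *
im,d,ci=snap('wrist'); cv2.imwrite('pics/w5.png',im); W=world(d,ci); np.savez('w5.npz',im=im,W=W)
o=manip.get_obs(); p=np.array(o['position']);R=np.array(o['tcp_rot']); L=(W-p)@R*1000
hsv=cv2.cvtColor(im,cv2.COLOR_BGR2HSV); red=(hsv[...,1]>150)&((hsv[...,0]<6)|(hsv[...,0]>174))
print('red local',red.sum(),np.percentile(L[red&np.isfinite(W[...,2])],[2,50,98],axis=0).round(1).tolist(),o['finger_gap'])
plan([.438,.246,.034],-20,1)
E
```

```text
red local 4239 [[-20.4, -15.2, -29.5], [7.3, -0.0, -27.8], [22.6, 16.1, -4.7]] 0.03178029665629445
world d [ 0.0037  0.003  -0.1612] tool mm [  4.3   2.5 161.2] rotvec [-0.    0.08 -0.09] rows>= 5.376003308764748
[0.14, 0.08, 5.37] [-0.0, 0.01, -0.012]
```

View pics/w5.png

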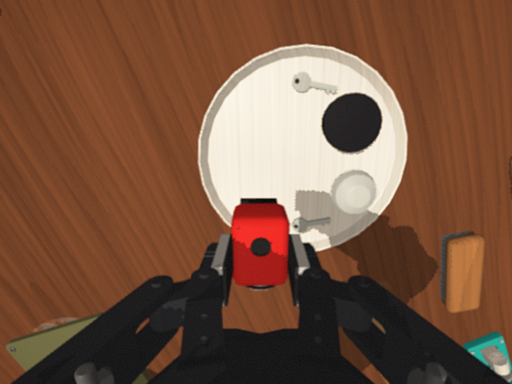

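The light is upright in the jaws at (260,245). The tray's keys are at (302,82) and (298,225), the case at (352,122) and the paperweight at (354,192). The empty part is to the image left of the keys.

```bash
python3 - <<'E'
from h import *
W=np.load('w5.npz')['W']
K={k:W[v,u] for k,(u,v) in dict(ka=(305,82),kb=(298,225),case=(352,122),pw=(354,192)).items()}; print({k:v.round(3) for k,v in K.items()})
c0=np.array([.491,.235]); r=np.hypot(W[...,0]-c0[0],W[...,1]-c0[1]); m=(r>.12)&(r<.155)&(W[...,2]>.010)&(W[...,2]<.018)
p=W[m][:,:2]*1000; A=np.c_[2*p,np.ones(len(p))]; s=np.linalg.lstsq(A,(p**2).sum(1),rcond=None)[0]; c=s[:2]/1000; print(c,np.sqrt(s[2]+s[0]**2+s[1]**2))
m=(r<.1)&(W[...,2]<.008)&(W[...,2]>-.004); print('floor z',np.median(W[m][:,2]))
d=(K['ka']-K['kb'])[:2]; n=np.array([-d[1],d[0]])/np.hypot(*d); print('empty',c+.055*n, n)
E
```

```text
{'ka': array([0.525, 0.328, 0.005]), 'kb': array([0.458, 0.147, 0.006]), 'case': array([0.561, 0.265, 0.027]), 'pw': array([0.54 , 0.18 , 0.035])}
[0.49150186 0.23698808] 134.66241571924738
floor z 0.0015973352487855252
empty [0.43986395 0.25592286] [-0.93887115  0.34426873]
```

Call:
apply_moves(deltas=[{"travel": [0.3, 0.05, 0.3], "rot": [0, 0, 0], "gripper": -1}, {"travel": [0, 0, 0.9], "rot": [0, 0, 0], "gripper": -1}, {"travel": [0, 0, 1], "rot": [0, 0, 0], "gripper": -1}, {"travel": [0, 0, 1], "rot": [0, 0, 0], "gripper": -1}, {"travel": [0, 0, 0.9], "rot": [0, 0, 0], "gripper": -1}, {"travel": [0, 0, 0.6], "rot": [0, 0, 0], "gripper": -1}, {"travel": [0, 0, 0.3], "rot": [0, 0, 0], "gripper": -1}, {"travel": [0, 0, 0.2], "rot": [0, 0, 0], "gripper": -1}, {"travel": [0, 0, 0], "rot": [0, 0, 0], "gripper": -1}, {"travel": [0, 0, 0], "rot": [0, 0, 0], "gripper": -1}])

```text
time_s: 25.1
position: [0.4391, 0.2528, 0.04]
tcp_rot: [[0.342, 0.94, 0.001], [0.94, -0.342, 0.001], [0.001, 0.001, -1.0]]
wrist_force: [-0.0, 0.0, -1.4]
finger_gap: 0.0319
```

Still about 5 mm above the floor by my estimate, so I go down in small steps and watch the force.

Call:
apply_moves(deltas=[{"travel": [0, 0, 0.1], "rot": [0, 0, 0], "gripper": -1}, {"travel": [0, 0, 0.05], "rot": [0, 0, 0], "gripper": -1}, {"travel": [0, 0, 0], "rot": [0, 0, 0], "gripper": -1}])

```text
time_s: 25.48
position: [0.4386, 0.2525, 0.0349]
tcp_rot: [[0.341, 0.94, -0.0], [0.94, -0.341, 0.0], [-0.0, -0.0, -1.0]]
wrist_force: [-0.7, 0.5, -1.9]
finger_gap: 0.0322
```

Call:
apply_moves(deltas=[{"travel": [0, 0, 0.03], "rot": [0, 0, 0], "gripper": -1}, {"travel": [0, 0, 0], "rot": [0, 0, 0], "gripper": -1}])

```text
time_s: 25.72
position: [0.4387, 0.2526, 0.034]
tcp_rot: [[0.341, 0.94, -0.0], [0.94, -0.341, 0.0], [0.0, -0.0, -1.0]]
wrist_force: [0.5, 0.0, -2.5]
finger_gap: 0.0319
```

Call:
apply_moves(deltas=[{"travel": [0, 0, 0.03], "rot": [0, 0, 0], "gripper": -1}, {"travel": [0, 0, 0.02], "rot": [0, 0, 0], "gripper": -1}, {"travel": [0, 0, 0], "rot": [0, 0, 0], "gripper": -1}])

```text
time_s: 26.1
position: [0.4387, 0.2527, 0.0333]
tcp_rot: [[0.342, 0.94, 0.0], [0.94, -0.342, 0.001], [0.001, 0.0, -1.0]]
wrist_force: [-2.1, 0.6, 7.8]
finger_gap: 0.0321
```

Contact, with 8 N upward. I ease back slightly, release and rise.

Call:
apply_moves(deltas=[{"travel": [0, 0, -0.02], "rot": [0, 0, 0], "gripper": -1}, {"travel": [0, 0, 0], "rot": [0, 0, 0], "gripper": 0}, {"travel": [0, 0, 0], "rot": [0, 0, 0], "gripper": 0.4}, {"travel": [0, 0, 0], "rot": [0, 0, 0], "gripper": 0.5}, {"travel": [0, 0, 0], "rot": [0, 0, 0], "gripper": 0.5}, {"travel": [0, 0, -0.4], "rot": [0, 0, 0], "gripper": 0.5}, {"travel": [0, 0, -0.8], "rot": [0, 0, 0], "gripper": 0.5}, {"travel": [0, 0, -1], "rot": [0, 0, 0], "gripper": 0.5}, {"travel": [0, 0, -1], "rot": [0, 0, 0], "gripper": 0.5}, {"travel": [0, 0, -1], "rot": [0, 0, 0], "gripper": 0.5}, {"travel": [0, 0, -1], "rot": [0, 0, 0], "gripper": 0.5}, {"travel": [0, 0, 0], "rot": [0, 0, 0], "gripper": 0.5}])

```text
time_s: 27.6
position: [0.4401, 0.2532, 0.1918]
tcp_rot: [[0.342, 0.94, 0.005], [0.94, -0.342, 0.003], [0.004, 0.003, -1.0]]
wrist_force: [-0.5, -0.3, -0.6]
finger_gap: 0.0641
```

```bash
python3 - <<'E'
from h import *
im,d,ci=snap('scene'); W=world(d,ci); hsv=cv2.cvtColor(im,cv2.COLOR_BGR2HSV)
b=cv2.resize(im,(800,600)); cv2.imwrite('pics/end.png',b)
red=(hsv[...,1]>150)&((hsv[...,0]<6)|(hsv[...,0]>174))&(np.hypot(W[...,0]-.439,W[...,1]-.253)<.06); print('light top z',np.nanpercentile(W[red][:,2],[50,95]))
m=(W[...,2]>.085)&(np.hypot(W[...,0]-.52,W[...,1]+.01)<.04); print('handle',W[m].mean(0),m.sum(),W[m][:,2].max())
E
```

```text
light top z [0.0601375 0.0649992]
handle [ 0.52656229 -0.0114345   0.09789993] 44 0.10450513574591147
```

View pics/end.png

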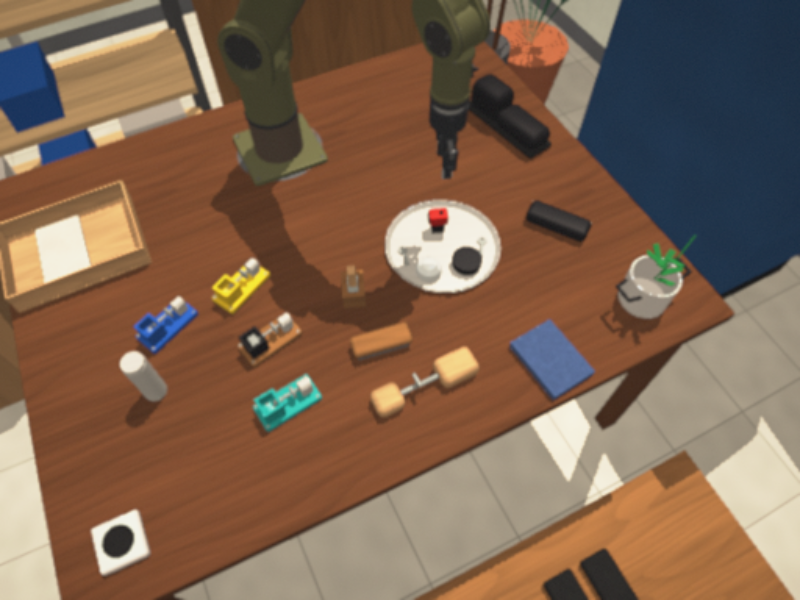

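The light stands upright in the tray's empty part at (438,218), with its top at 63–65 mm. The bracket at (268,338) is empty, the fork hangs in its stand at (352,285), and everything else is where it was. The gripper is clear of everything, so I hand in.

```bash
python3 -c "
from station import manip
print(manip.close_job())"
```

```text
the job is handed in; nothing more can be done
None
```

The job is done and handed in at about 28 s of the 67 s allowed. I pushed the collar with the fork until the light popped up, hung the fork back in its stand, and stood the light upright in the empty part of the tray.

- **Pop-up:** the light's top rose from about 89 mm to about 106 mm. By then the fork had pushed the collar roughly 4 to 6 mm with 3 to 5 N.
- **Fork:** after hanging it back, its guard was at about 48 mm and its position was within 2 mm of the original.
- **Light:** the last picture shows it standing upright about 55 mm from the tray's centre. Its top measured 65 mm, against an expected 63 mm, which is within the depth noise. My estimate of the tray's -x direction varied between 14° and 20°, so I aimed between the two.
- **Everything else:** by eye, the other objects looked unmoved in the last picture; I did not measure them. The bracket was empty and the open gripper was well above the light, touching nothing.
- **Failed check:** one pop-up check with the top camera saw nothing because the arm was in the way. I repeated it with the scene camera.

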